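# Load a tablet refill strip into the sprung dispenser and shut its rail

## Task

Load the full refill strip of dishwasher tablets into the channel of the tablet dispenser, with its rear end pushing the spring pusher back and its front end dropped behind the front lip, so that it lies flat on the channel floor; then swing the hinged rail down over it until it is fully shut. Leave the half-used short strip, the jar, bowl, tin and brush where they are.

Things in the scene. Friction and masses are not known exactly. Their poses are not given: they have to be found in the camera images.
- strip_mid (a point): Centre (half-way up, 20 mm above its underside) of the full refill strip: a loose rigid bar of six white tablets standing on edge in a grey carrier, 120 mm long (its x axis) x 30 mm wide (y) x 40 mm high (z), about 0.14 kg. Plain vertical side faces; either end may go first. It starts lying upright on the counter.
- half_mid (a point): Centre (half-way up) of the half-used refill strip, to be left alone: the same section (30 mm wide, 40 mm high) but with three tablets, 60 mm long.
- dispenser: Tablet dispenser, fixed to the counter: a straight grey channel open at the top on a 215 x 76 mm foot. Origin on the counter under its middle; x runs along the channel from front lip to pusher and hinge, z up. Channel floor 14 mm above the counter; side walls 38 mm apart inside, 48 mm outside, tops 28 mm above the counter. Hinge cheeks at x = 87 to 103 mm are 62 mm high, 60 mm over their outsides.
- lip (a point): Top inner edge of the low front lip (dispenser x = -75 mm, 22 mm above the counter, 8 mm above the channel floor; 6 mm thick). Nothing stands in front of it.
- seat (a point): Where the centre of the seated full strip belongs: dispenser x = -15, y = 0, 34 mm above the counter (strip's top then 54 mm), its front end touching the lip, long axis along the channel.
- pusher_face (a point): Centre of the pusher's flat face that meets the strip: a steel block 34 mm wide, spanning 16 to 51 mm above the counter, sliding along the dispenser's x. At rest the face is at dispenser x = +25 mm, 100 mm from the lip: 20 mm less than the full strip. So bring the strip, lifted clear of the lip, against the pusher, push along +x, then lower it.
- pusher (a joint): How far the pusher has been pushed back (m): 0 at rest, at most 0.045; 0.020 with the strip seated. Its spring pushes towards the lip with 3 N at 0 and 150 N/m more.
- rail (a joint): Angle of the hinged rail (rad): 0 fully shut, lying level over the channel; about 1.57 upright; it starts open at 1.55 to 1.8, upright or leaning back a little. A stiff friction hinge keeps it where it is left (about 0.1 to 0.35 N m to move it); no latch.
- rail_tab (a point): Middle of the outer face of the thumb tab (20 x 36 mm) at the rail's free end, 194 mm from the hinge line. The rail is an aluminium cover 50 mm wide with a 4 mm top plate, 4 to 186 mm from the hinge line, then the tab (ends at 204 mm); side skirts 24 mm deep straddle the strip when shut. Shut, the plate's outer face is level, 64 mm above the counter.
- rail_hinge (a point): Middle of the rail's hinge line, 60 mm above the counter at dispenser x = +95 mm, y = 0; the hinge line runs along the dispenser's y axis.
- jar: Glass jar with lid, 96 mm across, 130 mm high; a bystander. Origin at the centre of its underside.
- bowl: Small white bowl, 100 mm across, 45 mm high; a bystander. Origin at the centre of its underside.
- tin: Green tea tin, 70 x 120 x 85 mm high; a bystander. Origin at the centre of its underside.
- brush: White dish brush lying on the counter; a bystander.
Things that resemble listed ones, but are neither listed nor needed, are in the scene too. What is shaped like the part that bears strip_mid but green or orange is not meant.

How it is judged:
On the way:
1. the full strip lies flat in the channel between lip and pushed-back pusher while the rail is still open (x of strip_mid in the frame of dispenser between -0.023 and -0.008 m and y of strip_mid in the frame of dispenser between -0.006 and 0.006 m and z of strip_mid in the frame of dispenser between 0.03 and 0.038 m and angle between the x axis of strip_mid and the x axis of dispenser, either way round below 0.07 rad and angle between strip_mid's own z axis and vertical below 0.07 rad and value of joint pusher above 0.012 m and value of joint rail above 0.6 rad), for 0.2 s.
At the end, for the whole second after the job is handed in: The full strip lies flat (4 degrees, 4 mm in height) and straight in the channel, behind the lip (centre within 7 mm along and 6 mm across of its seated place), the pusher pressed back over 12 mm, the rail shut to within 0.05 rad, all at rest (x of strip_mid in the frame of dispenser between -0.023 and -0.008 m and y of strip_mid in the frame of dispenser between -0.006 and 0.006 m and z of strip_mid in the frame of dispenser between 0.03 and 0.038 m and angle between the x axis of strip_mid and the x axis of dispenser, either way round below 0.07 rad and angle between strip_mid's own z axis and vertical below 0.07 rad and value of joint pusher above 0.012 m and value of joint rail below 0.05 rad and velocity of joint rail below 0.05 rad/s); the robot touches nothing.
It fails at once if the half-used strip is moved more than 30 mm (distance of half_mid from where it was at the start of the episode above 0.03 m).
It fails at once if another listed thing on the counter (jar, bowl, tin, brush) is moved more than 40 mm (distance of any of jar, bowl, tin, brush from where it was at the start of the episode above 0.04 m).
It also fails if it takes over 54 s, if anything falls off the work surface, if the arm or the gripper's body presses on something with over 40 N, if the wrist force passes 120 N, or if a joint passes its speed limit or range.

## Robot

A 7-joint arm with a two-finger parallel gripper is mounted at the origin on the work surface. World frame = base frame: x ahead of the robot, y to its left, z up, the work surface at z = 0. Lengths are in m, angles in rad, forces in N, time in s.
With the tool pointing down it reaches from about 0.35 to 0.9 m from the base axis. Payload 19.9 kg.
Tool frame: the origin (TCP) lies between the finger pads; the fingertips stand 19 mm ahead of it and the grasp point (between the pads) is the TCP; z points along the fingers, y is the line along which they close (so a half turn about z gives the same grasp; the last joint's range is limited). The gripper opens to 94 mm and grips with 3 to 60 N. Pads are 16 mm wide; open, the fingers measure 119 mm over their backs; the gripper's body (75 mm by 177 mm) begins 78 mm behind the grasp point.
Start: joints at [-1.165, 0.417, -0.01, 1.614, 0.005, 1.111, -0.053], TCP at [0.271, 0.563, 0.224] pointing down, gripper open.
Joint ranges: [-2.81, 2.81], [-0.39, 2.02], [-1.27, 1.25], [0.06, 2.57], [-1.19, 4.33], [0.19, 2], [-2.82, 2.82]. Speed limits (rad/s): [1.89, 1.89, 2.39, 2.39, 3.01, 3.01, 3.01].

## Interface

Orientations are given as a 3x3 rotation matrix whose columns are the frame's x, y, z axes.
In Python, from rig import robot gives the robot as it stands. Calls block until the motion is done:
- robot.move_ptp(position, orientation): joint-space move of the TCP to a pose.
- robot.move_linear(position, velocity=0.15, frame=None, threshold=None): straight line of the TCP; frame=None keeps the orientation; velocity is the mean speed in m/s. With threshold (N) it stops when the force on the tool has changed by that much, and returns True; else False.
- robot.goto_joints(angles): joint-space move.
- robot.gripper_to(opening): finger opening in m; the grip force is fixed at half the most; returns when the fingers have stopped.
- robot.pause(seconds).
- robot.ik(position, orientation): joint angles nearest the present ones, or None.
- robot.get_state(): the state.
- robot.grab_frame(name): name is "scene" or "top" or "wrist"; returns the picture (420x560x3 uint8, red, green, blue); there is no depth.
- robot.camera_info(name): a dict with "fx", "fy", "cx", "cy" (pixels), "rvec" (rotation vector, rad) and "tvec" (3), from world to camera coordinates, as OpenCV has them. Camera axes: x right, y down, z forward; pixel columns grow to the right and rows downward; lengths in m; the calibration is good to about 2 mm. A picture is of the moment at which its call begins: read the wrist's pose just before it. camera_info takes no time and is no camera call; for the wrist camera it gives the pose at the moment of the call.
A pose or a line that the arm cannot do raises robot.PlanningError and nothing moves.
- robot.sign_off(): hands the job in; it is judged then, once.
The state is a dict: "time": time; "qpos": joint angles; "joint_vel": joint speeds; "effort": joint torques, N m; "ee_pos": TCP position; "tool_rot": TCP orientation; "force": force on the tool from outside, world axes, zero at the start; "moment": the same for the moment, N m; "opening": finger opening in m; "grasp_force": force on a finger pad.
Only numpy, scipy, OpenCV 4.12 (cv2) and the standard library are available. Lean on these libraries where they do the work, as an engineer would, in place of code of your own. Each camera call takes 0.05 s, during which the arm holds its last target. There are 200 camera calls.

## Working session

There is one attempt and no reset: what is moved stays moved. The work goes in short steps, each a Python script; the robot and the scene stay as the last script left them, time stands still between calls to the robot, and variables do not carry over. Pictures are saved under pics/ and viewed, at most 10 in all, crops included, and the job is handed in when it is done.

```bash
mkdir -p pics; ls; python3 - <<'E'
from rig import robot
import cv2,numpy as np
a=robot.grab_frame("scene");b=robot.grab_frame("top")
cv2.imwrite("pics/scene0.png",a[:,:,::-1]);cv2.imwrite("pics/top0.png",b[:,:,::-1])
for n in("scene","top","wrist"):print(n,robot.camera_info(n))
print(robot.get_state())
E
```

```text
pics
scene {'fx': 406.096511762708, 'fy': 406.096511762708, 'cx': 276.3331165970726, 'cy': 213.93305198303506, 'rvec': array([ 1.6773525 ,  2.12704888, -0.64133179]), 'tvec': array([ 0.19786126, -0.4144911 ,  1.19112056])}
top {'fx': 406.32249931255507, 'fy': 406.32249931255507, 'cx': 281.74224829307246, 'cy': 210.7442979753113, 'rvec': array([ 2.17946473, -2.23180925,  0.03765915]), 'tvec': array([-0.08493416,  0.55614584,  0.98560499])}
wrist {'fx': 290.8319836088778, 'fy': 290.8319836088778, 'cx': 282.9106400876149, 'cy': 214.0150554652375, 'rvec': array([-2.46417233, -1.55032497, -0.20318834]), 'tvec': array([-0.62280497, -0.02747361,  0.3907827 ])}
{'time': 0.1, 'qpos': array([-1.16453269,  0.41793425, -0.01031112,  1.61406532,  0.00470281,
        1.1107287 , -0.05295325]), 'joint_vel': array([-2.19198744e-04, -2.02463338e-03,  1.52385094e-03, -3.54414546e-03,
        1.74164553e-03,  6.08226146e-05,  2.38374874e-04]), 'effort': array([ 1.32855075e-03, -8.52581692e+01,  6.40254691e-01, -4.26679587e+01,
       -4.88404941e-02,  1.64852652e-02,  3.86561976e-05]), 'ee_pos': array([0.27046593, 0.56310742, 0.22389579]), 'tool_rot': array([[-9.01444969e-01,  4.32893526e-01, -4.02963381e-04],
       [ 4.32893705e-01,  9.01444378e-01, -1.03627533e-03],
       [-8.53478058e-05, -1.10858549e-03, -9.99999382e-01]]), 'force': array([-0.00529175,  0.56696363, -0.07355133]), 'moment': array([0.02627728, 0.00482509, 0.03614715]), 'grasp_force': 0.0, 'opening': 0.09420472557503858}
```

View pics/scene0.png

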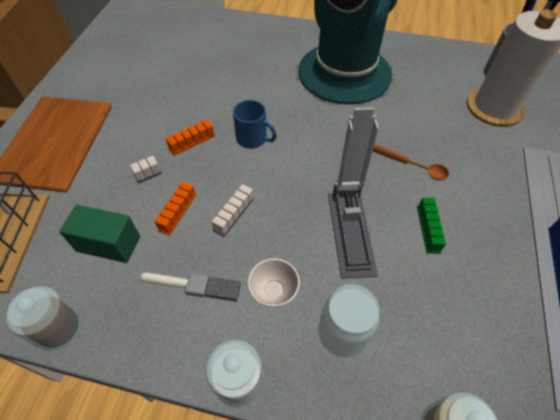

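View pics/top0.png

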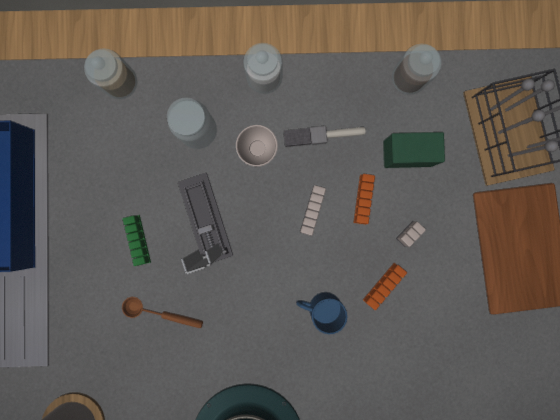

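The top view shows the full white strip at (313,210) and the half strip at (411,234). The dispenser foot runs from (193,178) at the front to (220,262) at the rear, with the rail standing near (202,260). In the scene view the strip is at (233,209), the lip end at (358,270) and the rail tab at (362,112).

```bash
cat > h.py <<'E'
import numpy as np,cv2
from rig import robot
def P(info):
    R=cv2.Rodrigues(np.array(info["rvec"]))[0]; K=np.array([[info["fx"],0,info["cx"]],[0,info["fy"],info["cy"]],[0,0,1]])
    return K,R,np.array(info["tvec"])
def cast(info,uv,z):
    K,R,t=P(info); uv=np.atleast_2d(uv).astype(float)
    d=(R.T@np.linalg.inv(K)@np.c_[uv,np.ones(len(uv))].T).T; c=-R.T@t
    return c+d*((z-c[2])/d[:,2])[:,None]
def tri(i1,p1,i2,p2):
    M=[K@np.c_[R,t] for K,R,t in(P(i1),P(i2))]
    X=cv2.triangulatePoints(M[0],M[1],np.float64(p1).reshape(2,1),np.float64(p2).reshape(2,1)); return (X[:3]/X[3]).ravel()
def proj(info,X):
    K,R,t=P(info); return cv2.projectPoints(np.float64(X).reshape(-1,3),R,t,K,None)[0].reshape(-1,2)
def down(yaw): # tool z down, tool x at yaw in world xy
    c,s=np.cos(yaw),np.sin(yaw); return np.array([[c,s,0],[s,-c,0],[0,0,-1.]])
E
python3 - <<'E'
from h import *
t=robot.camera_info("top");s=robot.camera_info("scene")
print("strip z.04",cast(t,(313,210),.04),"tri",tri(t,(313,210),s,(233,207)))
print("half",cast(t,(411,234),.04))
print("foot",cast(t,[(180,181),(206,173),(232,258),(205,268)],.006))
print("footscene",cast(s,[(343,276),(377,270),(330,195)],.006))
a=cv2.imread("pics/top0.png");h=cv2.cvtColor(a,cv2.COLOR_BGR2HSV)
m=((h[...,2]>140)&(h[...,1]<60)).astype(np.uint8)
m=cv2.morphologyEx(m,cv2.MORPH_CLOSE,np.ones((5,5)))
for c in cv2.findContours(m,0,2)[0]:
    if 100<cv2.contourArea(c)<3000:
        r=cv2.minAreaRect(c); b=cast(t,cv2.boxPoints(r),.03)
        print(np.round(r[0]),np.round(r[1]),r[2],np.round(b[:,:2].mean(0),3))
w=robot.camera_info("wrist");K,R,tt=P(w);print("cam pos",-R.T@tt,"fwd",R[2])
print(proj(w,robot.get_state()["ee_pos"]))
E
```

```text
strip z.04 [[ 0.5529764  -0.17222283  0.04      ]] tri [ 0.55268795 -0.17100746  0.02854634]
half [[ 0.49061464 -0.40280023  0.04      ]]
foot [[0.63322686 0.1504535  0.006     ]
 [0.65147193 0.08615326 0.006     ]
 [0.44133796 0.02627507 0.006     ]
 [0.41855554 0.09271552 0.006     ]]
footscene [[0.64890818 0.09181641 0.006     ]
 [0.61933532 0.15770545 0.006     ]
 [0.45334793 0.03295659 0.006     ]]
[413. 234.] [11. 23.] 42.709388732910156 [ 0.49  -0.411]
[313. 210.] [11. 48.] 16.260204315185547 [ 0.553 -0.172]
[346. 132.] [ 5. 37.] 85.60128784179688 [ 0.739 -0.256]
[264. 141.] [26. 30.] 10.30484676361084 [ 0.722 -0.06 ]
[186. 124.] [20. 33.] 90.0 [0.768 0.127]
[263.  66.] [27. 32.] 90.0 [ 0.907 -0.061]
cam pos [0.20227385 0.59440127 0.38356794] fwd [ 0.23371185 -0.11385735 -0.96561653]
[[285.5174782  265.80738729]]
```

```bash
python3 - <<'E'
from h import *
import pickle
D={}
def snap(n):
    D[n]=robot.camera_info("wrist");a=robot.grab_frame("wrist");cv2.imwrite(f"pics/{n}.png",a[:,:,::-1])
y=np.radians(16)
for n,p in(("d1",[.56,.15,.24]),("d2",[.53,.03,.27])):
    robot.move_ptp(p,down(y));snap(n)
robot.move_ptp([.545,-.17,.2],down(np.radians(-13.4)));snap("s1")
pickle.dump(D,open("cams.pkl","wb"))
s=robot.get_state();print(s["time"],s["qpos"])
E
python3 -c "
import cv2,numpy as np
a=[cv2.imread(f'pics/{n}.png') for n in('d1','d2')]
cv2.imwrite('pics/d12.png',np.hstack([cv2.convertScaleAbs(i[:,80:480],alpha=1.5) for i in a]))"
```

```text
3.5167 [-0.36264521  0.44133173  0.78967034  1.79667685 -0.35744877  1.05239843
 -1.24151498]
```

View pics/d12.png

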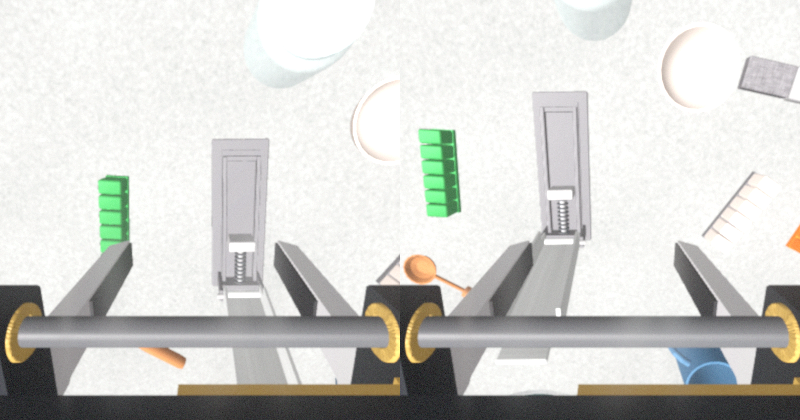

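View pics/s1.png

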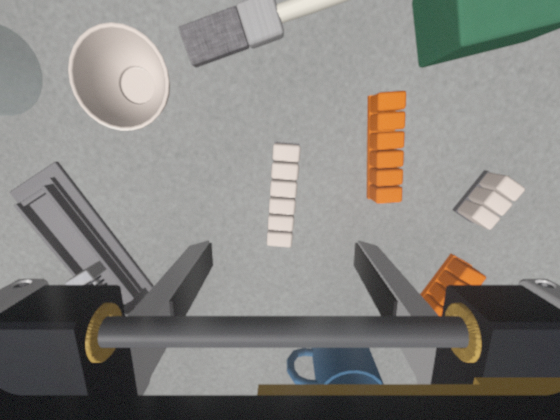

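The wrist views show the dispenser with its front foot corners at (292,139) and (348,139) in d1, and at (213,93) and (267,92) in d2. The pusher is bright at about (321,242) in d1. In s1 the strip runs from (286,145) to (279,246).

```bash
cat > m.py <<'E'
from h import *
import pickle
D=pickle.load(open("cams.pkl","rb"));D["top"]=robot.camera_info("top");D["scene"]=robot.camera_info("scene")
I={n:cv2.imread(f"pics/{n}.png") for n in("d1","d2","s1")};I["top"]=cv2.imread("pics/top0.png");I["scene"]=cv2.imread("pics/scene0.png")
def white(n,c):
    h=cv2.cvtColor(I[n],cv2.COLOR_BGR2HSV); m=((h[...,2]>145)&(h[...,1]<50)).astype(np.uint8)
    m=cv2.morphologyEx(m,cv2.MORPH_CLOSE,np.ones((5,5)))
    for k in cv2.findContours(m,0,2)[0]:
        if cv2.pointPolygonTest(k,c,True)>-4 and cv2.contourArea(k)>50: return k
k=white("s1",(282,195)); r=cv2.minAreaRect(k);print(r)
for z in(.04,.02): # top face in world
    q=cast(D["s1"],k.reshape(-1,2),z)[:,:2].astype(np.float32); print(z,cv2.minAreaRect(q))
kt=white("top",(313,210)); ks=white("scene",(233,209))
rt=cv2.minAreaRect(kt);rs=cv2.minAreaRect(ks)
print("tri centre s1-top",tri(D["s1"],r[0],D["top"],rt[0]),"s1-scene",tri(D["s1"],r[0],D["scene"],rs[0]))
# foot by mask, corners by line fits
for n,seed in(("d1",(320,190)),("d2",(240,140))):
    g=cv2.cvtColor(I[n],cv2.COLOR_BGR2GRAY).astype(int); print(n,"counter",np.median(g[20:60,100:200]))
    u,v=seed
    for row in (150,175,200,225):
        print(row,''.join('%4d'%x for x in g[row-(45 if n=="d2" else 0),u-36:u+36:1]))
    for col in(u-12,u,u+12): print("col",col,g[75:150,col] if n=="d2" else g[125:170,col])
E
python3 m.py
```

```text
((279.5, 157.5), (315.0, 559.0), 90.0)
0.04 ((0.5745310187339783, -0.17224085330963135), (0.6815972924232483, 0.34178245067596436), 76.74972534179688)
0.02 ((0.5717604756355286, -0.17128202319145203), (0.7242606282234192, 0.3631756901741028), 76.74972534179688)
tri centre s1-top [ 0.56759275 -0.18462355 -0.21795388] s1-scene [ 0.59185005 -0.16305042  0.08939124]
d1 counter 166.0
150  169 167 168 167 167 166 166 154 142 137 137 139 137 140 138 138 138 135 133 132 130 131 132 133 132 127 126 126 123 127 131 130 130 129 132 131 129 130 131 130 129 129 128 131 129 130 131 129 126 126 125 128 129 129 128 129 132 136 136 137 137 136 135 129 133 157 169 174 170 170 167 167
175  165 168 168 169 170 168 163 151 142 138 139 137 139 138 140 136 135 130 122 135 141 136 127 130 136 136 133 136 136 135 135 135 136 136 136 136 134 135 135 134 136 135 137 136 133 135 134 136 136 135 130 116 114 130 138 133 129 130 135 136 137 135 134 140 158 165 165 165 165 167 166 168
200  163 164 166 166 168 167 167 153 142 138 137 137 138 139 135 138 138 129 116 126 140 137 122 126 136 135 134 135 137 136 137 136
[... 2460 characters left out ...]
44 143 142 142 139 143 142 140 140 137 133 133 132 130 130
 128 128 125]
col 240 [164 165 161 166 166 167 168 168 168 167 167 167 167 167 166 164 148 135
 144 144 146 141 146 144 144 144 143 145 142 143 142 131 133 144 141 139
 124 124 143 143 143 141 145 142 145 144 145 142 143 142 144 143 144 144
 143 140 144 143 140 142 143 141 144 142 142 144 142 143 142 143 142 140
 144 142 142]
col 252 [166 164 166 166 167 166 166 164 166 168 171 173 174 171 170 164 148 137
 142 145 144 142 141 142 144 143 143 142 143 143 142 135 136 139 141 139
 128 127 136 135 136 135 136 137 136 137 139 138 141 140 139 142 140 143
 140 140 143 142 143 140 140 140 141 140 141 140 141 141 141 140 139 140
 140 140 138]
```

```bash
cat > m2.py <<'E'
from h import *
import pickle
exec(open("m.py").read().split("k=white")[0])
# strip
g=cv2.cvtColor(I["s1"],cv2.COLOR_BGR2GRAY); m=np.zeros_like(g); m[130:260,255:310]=(g[130:260,255:310]>170)
m=cv2.morphologyEx(m,cv2.MORPH_CLOSE,np.ones((5,5))); k=max(cv2.findContours(m,0,2)[0],key=cv2.contourArea)
r=cv2.minAreaRect(k);print(r)
q=cast(D["s1"],k.reshape(-1,2),.04)[:,:2].astype(np.float32);R=cv2.minAreaRect(q);print("strip world",R)
rt=cv2.minAreaRect(white("top",(313,210)));print(rt,"tri",tri(D["s1"],r[0],D["top"],rt[0]))
# foot edges
def edges(n,rows,c0,c1):
    g=cv2.GaussianBlur(cv2.cvtColor(I[n],cv2.COLOR_BGR2GRAY),(3,3),0).astype(float);L=[];Rr=[]
    for v in rows:
        w=np.where(g[v,c0:c1]<155)[0]+c0
        L.append((w[0]-.5,v));Rr.append((w[-1]+.5,v))
    return np.array(L),np.array(Rr)
def line(p): return np.polyfit(p[:,1],p[:,0],1)
for n,rows,c0,c1,fr,li in(("d1",range(148,235,4),272,365,138.5,(155.5,160.5)),("d2",range(105,210,4),195,300,91.5,(106.5,111.5))):
    L,Rr=edges(n,rows,c0,c1);a,b=line(L),line(Rr)
    print(n,"resid",np.abs(np.polyval(a,L[:,1])-L[:,0]).max(),np.abs(np.polyval(b,Rr[:,1])-Rr[:,0]).max())
    pts=np.array([[np.polyval(a,fr),fr],[np.polyval(b,fr),fr]]);
    X=cast(D[n],pts,.006);e=cast(D[n],[[np.polyval(l,rows[-1]),rows[-1]] for l in(a,b)],.006)
    ax=[(e[i]-X[i])[:2] for i in(0,1)]; mid=X.mean(0)
    print("front corners px",pts.ravel(),"world",X[:,:2],"width",np.linalg.norm(X[0]-X[1]),"yaw L,R",[np.degrees(np.arctan2(d[1],d[0])) for d in ax])
    c=pts.mean(0)[0]
    for z in(.006,.014,.022): print(" lip lines z",z,[np.linalg.norm((cast(D[n],(c,l),z)-mid)[0,:2]) for l in li])
    D[n+"p"]=pts
for i in(0,1):print("tri foot corner",tri(D["d1"],D["d1p"][i],D["d2"],D["d2p"][i]))
E
python3 m2.py
```

```text
((281.9999694824219, 197.99996948242188), (107.99998474121094, 53.99999237060547), 90.0)
strip world ((0.5496947765350342, -0.1710318922996521), (0.06217602267861366, 0.12439395487308502), 75.31583404541016)
((312.53759765625, 210.15679931640625), (11.119999885559082, 47.839996337890625), 16.26020622253418) tri [ 0.55274331 -0.17118276  0.03799867]
d1 resid 0.865612648221429 0.5573122529644934
front corners px [290.62365895 138.5        349.91537267 138.5       ] world [[0.63134679 0.15972331]
 [0.65293208 0.08513026]] width 0.07765338222587116 yaw L,R [np.float64(-163.39841945517637), np.float64(-163.35667153484235)]
 lip lines z 0.006 [np.float64(0.021885368059954523), np.float64(0.028447349720221452)]
 lip lines z 0.014 [np.float64(0.02135524453286722), np.float64(0.027778487080246366)]
 lip lines z 0.022 [np.float64(0.02087350623178688), np.float64(0.027146775520005596)]
d2 resid 1.1994301994300827 0.5246235246233937
front corners px [211.69622507  91.5        267.92686711  91.5       ] world [[0.63138934 0.15810725]
 [0.65241195 0.08479898]] width 0.0762630495777185 yaw L,R [np.float64(-163.29439831916812), np.float64(-163.00509994549657)]
 lip lines z 0.006 [np.float64(0.019175539832537246), np.float64(0.02567529177195549)]
 lip lines z 0.014 [np.float64(0.01989990134839665), np.float64(0.026268998984266795)]
 lip lines z 0.022 [np.float64(0.020685563290931835), np.float64(0.026910456989167792)]
tri foot corner [0.63154512 0.15952305 0.00076786]
tri foot corner [0.65279529 0.08486011 0.00454277]
```

```bash
python3 - <<'E'
from h import *
exec(open("m.py").read().split("k=white")[0])
g=cv2.cvtColor(I["s1"],cv2.COLOR_BGR2GRAY); print("counter",np.median(g[130:260,310:350]), g[150,262:308:3])
for th in(190,205):
    m=np.zeros_like(g); m[130:260,255:312]=g[130:260,255:312]>th
    m=cv2.morphologyEx(m,cv2.MORPH_OPEN,np.ones((3,3)));q=cast(D["s1"],np.argwhere(m)[:,::-1],.04)[:,:2].astype(np.float32)
    r=cv2.minAreaRect(q);v=cv2.fitLine(q,cv2.DIST_L2,0,.01,.01).ravel();print(th,r,np.degrees(np.arctan2(v[1],v[0])))
q=cast(D["top"],white("top",(313,210)).reshape(-1,2),.04)[:,:2].astype(np.float32);print("top",cv2.minAreaRect(q))
# rail tab: upright, seen in scene ~(364,112) and top ~ (192,264); rear foot corner
print("tab tri",tri(D["top"],(192,265),D["scene"],(364,113)))
print("rear foot corner",cast(D["d2"],(270,240),.006),"pusher top face edge",cast(D["d1"],(321,237),.051),cast(D["d2"],(240,189),.051))
# feasibility of later poses
yd=np.radians(-163.3);ex=np.array([np.cos(yd),np.sin(yd),0]);O=np.array([.5444,.0929,0])
Rt=down(yd+np.pi)
for x,z in((-.05,.12),(-.05,.065),(-.007,.065),(-.007,.05),(.19,.3),(.16,.26),(.0,.25),(-.09,.09)):
    j=robot.ik(O+ex*x+[0,0,z],Rt);print(x,z,None if j is None else np.round(j,2))
E
```

```text
counter 166.0 [168 167 166 165 215 220 220 220 220 218 219 219 205 164 164 164]
190 ((0.5533785820007324, -0.1710209846496582), (0.027969568967819214, 0.11565707623958588), 72.16409301757812) -17.874277
205 ((0.5534264445304871, -0.17108312249183655), (0.026378115639090538, 0.11430004984140396), 72.20781707763672) -17.800753
top ((0.5527225732803345, -0.17115625739097595), (0.02638910338282585, 0.11365650594234467), 72.2811279296875)
tab tri [0.45108719 0.06683716 0.26094729]
rear foot corner [[0.44712117 0.02555692 0.006     ]] pusher top face edge [[0.52622585 0.08953617 0.051     ]] [[0.52149597 0.08498396 0.051     ]]
-0.05 0.12 [-0.66  0.55  0.57  1.78 -0.37  0.92 -1.21]
-0.05 0.065 [-0.62  0.63  0.53  1.8  -0.42  0.82 -1.17]
-0.007 0.065 [-0.65  0.57  0.54  1.91 -0.41  0.77 -1.16]
-0.007 0.05 [-0.63  0.59  0.52  1.92 -0.42  0.74 -1.14]
0.19 0.3 [-0.94 -0.23  0.65  2.11  0.15  1.22 -1.64]
0.16 0.26 [-0.94 -0.1   0.71  2.12  0.07  1.1  -1.55]
0.0 0.25 [-0.8   0.32  0.7   1.79 -0.23  1.12 -1.3 ]
-0.09 0.09 [-0.61  0.65  0.54  1.69 -0.4   0.91 -1.2 ]
```

```bash
cat >> h.py <<'E'
yd=np.radians(-163.3);ex=np.array([np.cos(yd),np.sin(yd),0]);O=np.array([.5444,.0929,0]);Rt=down(yd+np.pi)
def W(x,z): return O+ex*x+np.array([0,0,z])
def st(l):
    s=robot.get_state();F=np.array(s["force"]);d=np.array(s["ee_pos"])-O
    print(l,"t%.2f"%s["time"],"disp x %.4f y %.4f z %.4f"%(d@ex,-ex[1]*d[0]+ex[0]*d[1],d[2]),"Fx %.1f Fz %.1f"%(F@ex,F[2]),"open %.4f grip %.1f"%(s["opening"],s["grasp_force"]))
E
python3 - <<'E'
from h import *
S=np.array([.553,-.171,0]);R=down(np.radians(-17.9))
robot.move_ptp(S+[0,0,.10],R)
print(robot.move_linear(S+[0,0,.037],.1,threshold=8));st("at strip")
robot.gripper_to(.02);st("gripped")
robot.move_linear(S+[0,0,.16],.15);st("lifted")
robot.move_ptp(W(-.05,.15),Rt);st("over")
robot.move_linear(W(-.05,.037+.045),.12);st("hover")
for n in("scene","top"):cv2.imwrite(f"pics/{n}1.png",robot.grab_frame(n)[:,:,::-1])
a=cv2.imread("pics/scene1.png")[90:300,270:470];b=cv2.imread("pics/top1.png")[130:300,130:300]
cv2.imwrite("pics/hover.png",np.hstack([cv2.resize(a,(400,420)),cv2.resize(b,(400,420))]))
E
```

```text
False
at strip t4.78 disp x 0.0674 y 0.2555 z 0.0374 Fx -0.2 Fz 0.2 open 0.0941 grip 0.0
gripped t5.78 disp x 0.0676 y 0.2552 z 0.0370 Fx -0.2 Fz -0.5 open 0.0299 grip 30.0
lifted t6.75 disp x 0.0679 y 0.2549 z 0.1592 Fx -0.4 Fz -1.4 open 0.0296 grip 30.0
over t7.83 disp x -0.0495 y 0.0021 z 0.1501 Fx -0.6 Fz -1.0 open 0.0296 grip 30.0
hover t8.55 disp x -0.0503 y 0.0005 z 0.0825 Fx 0.4 Fz -1.2 open 0.0298 grip 30.0
```

View pics/hover.png

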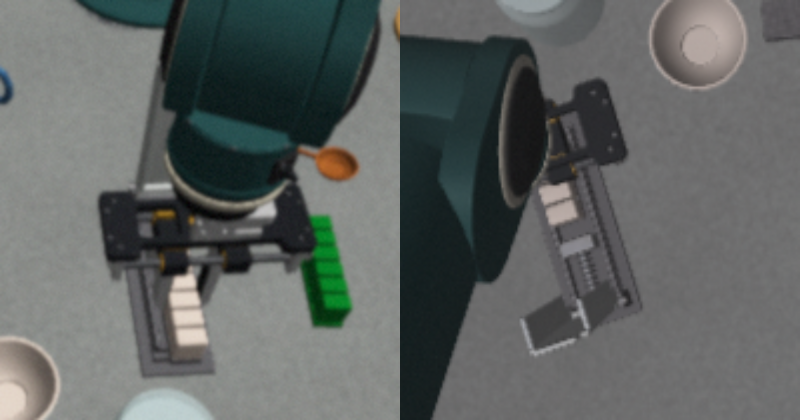

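The strip hangs straight over the channel: crop top view shows its rear end at (562,213), the pusher at (577,245), and the rail clear of the arm.

```bash
python3 - <<'E'
from h import *
print(robot.move_linear(W(-.05,.037+.031),.08,threshold=8));st("low")
for x in(-.037,-.032,-.024,-.015,-.007):
    b=robot.move_linear(W(x,.068),.05,threshold=25);st(f"push {x} {b}")
print(robot.move_linear(W(-.007,.0525),.05,threshold=12));st("down")
cv2.imwrite("pics/scene2.png",robot.grab_frame("scene")[:,:,::-1]);cv2.imwrite("pics/top2.png",robot.grab_frame("top")[:,:,::-1])
a=cv2.imread("pics/scene2.png")[90:300,270:470];b=cv2.imread("pics/top2.png")[130:300,130:300]
cv2.imwrite("pics/pushed.png",np.hstack([cv2.resize(a,(400,420)),cv2.resize(b,(400,420))]))
E
```

```text
False
low t8.97 disp x -0.0496 y -0.0000 z 0.0674 Fx -0.5 Fz -2.4 open 0.0301 grip 30.0
push -0.037 False t9.38 disp x -0.0369 y -0.0001 z 0.0683 Fx -0.4 Fz -1.9 open 0.0299 grip 30.0
push -0.032 False t9.63 disp x -0.0323 y -0.0001 z 0.0683 Fx -2.6 Fz -2.1 open 0.0297 grip 30.0
push -0.024 False t9.94 disp x -0.0245 y -0.0001 z 0.0682 Fx -4.3 Fz -0.6 open 0.0300 grip 30.0
push -0.015 False t10.28 disp x -0.0157 y -0.0000 z 0.0683 Fx -5.6 Fz -1.9 open 0.0298 grip 30.0
push -0.007 False t10.58 disp x -0.0079 y -0.0000 z 0.0683 Fx -7.0 Fz -1.6 open 0.0298 grip 30.0
False
down t11.04 disp x -0.0078 y 0.0000 z 0.0523 Fx -7.4 Fz -5.9 open 0.0299 grip 30.0
```

View pics/pushed.png

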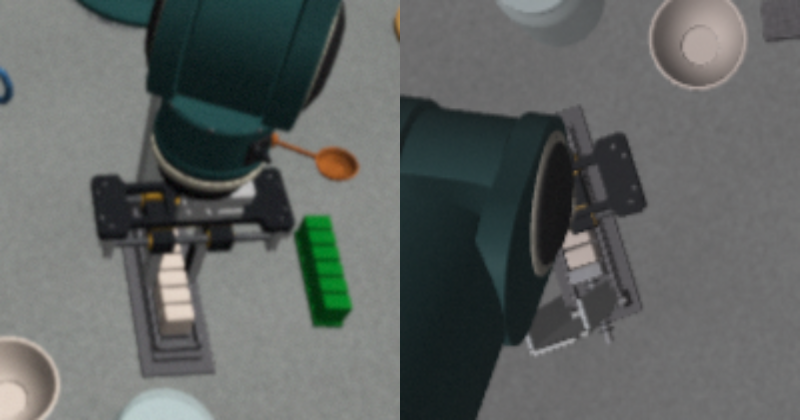

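The strip is now inside the channel behind the lip, its front end at crop (178,325) with the lip at (178,352). The pusher is pushed back as its spring law predicts, with contact at x ≈ -0.035.

```bash
python3 - <<'E'
from h import *
st("pre")
print(robot.move_linear(W(-.007,.0495),.02,threshold=8));st("floor")
robot.gripper_to(.05);robot.pause(.3);st("released")
robot.move_linear(W(-.007,.18),.15)
robot.move_ptp(W(-.06,.26),Rt);st("up")
cam=robot.camera_info("wrist");w=robot.grab_frame("wrist")
cv2.imwrite("pics/w3.png",w[:,:,::-1]);cv2.imwrite("pics/scene3.png",robot.grab_frame("scene")[:,:,::-1])
a=cv2.imread("pics/scene3.png")[70:300,270:470];b=cv2.imread("pics/w3.png")[:,120:440]
cv2.imwrite("pics/seated.png",np.hstack([cv2.resize(a,(400,460)),cv2.resize(b,(400,460))]))
for z,x in((.022,-.075),(.054,-.075),(.054,.045)):print(x,z,proj(cam,W(x,z)))
E
```

```text
pre t11.14 disp x -0.0077 y 0.0000 z 0.0524 Fx -6.8 Fz -6.2 open 0.0298 grip 30.0
True
floor t11.35 disp x -0.0089 y 0.0001 z 0.0506 Fx -6.5 Fz -0.5 open 0.0296 grip 30.0
released t12.18 disp x -0.0083 y -0.0001 z 0.0504 Fx -0.1 Fz -0.5 open 0.0498 grip 0.0
up t13.67 disp x -0.0601 y 0.0001 z 0.2593 Fx 0.9 Fz -0.9 open 0.0503 grip 0.0
-0.075 0.022 [[281.66650745 180.729268  ]]
-0.075 0.054 [[281.57827332 184.53313843]]
0.045 0.054 [[281.6944559  271.23016349]]
```

View pics/seated.png

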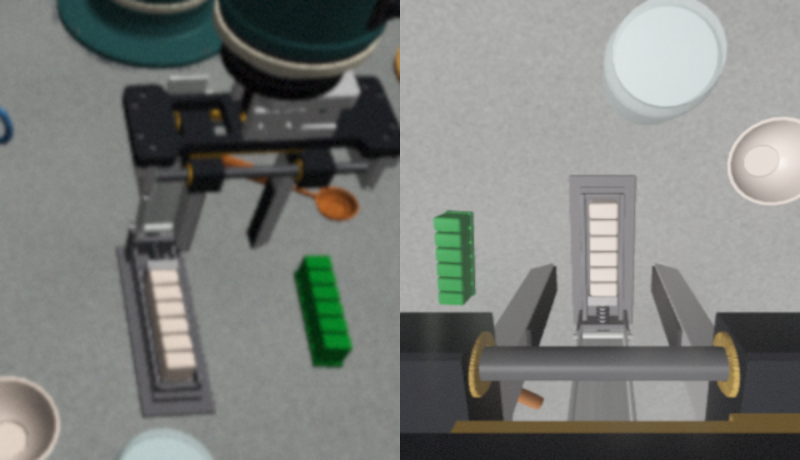

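The strip is seated. In the wrist view its front end is at row 184 and its rear at about 269, which matches the predicted 184.5 and 271. Next I swing the rail shut.

```bash
python3 - <<'E'
from h import *
def tip(th,r=.19):
    return W(.095-r*np.cos(th)+.004*np.sin(th)+.008,.060+r*np.sin(th)+.004*np.cos(th)+.019)
robot.gripper_to(.0)
robot.move_linear(W(-.06,.36),.25)
robot.move_linear(W(.165,.36),.2);st("behind")
robot.move_linear(W(.165,.272),.15,threshold=10);st("low")
for th in np.arange(1.55,0.03,-.15):
    b=robot.move_linear(tip(th),.12,threshold=20);st("th %.2f %s"%(th,b))
    if b:break
else:
    print(robot.move_linear(tip(-.03),.03,threshold=8));st("shut")
cv2.imwrite("pics/scene4.png",robot.grab_frame("scene")[:,:,::-1])
E
```

```text
behind t16.46 disp x 0.1645 y -0.0000 z 0.3598 Fx 0.2 Fz -0.6 open 0.0002 grip 0.0
low t17.19 disp x 0.1646 y 0.0001 z 0.2725 Fx 0.5 Fz -0.3 open 0.0005 grip 0.0
th 1.55 False t17.86 disp x 0.1034 y 0.0001 z 0.2691 Fx -0.1 Fz -0.7 open 0.0004 grip 0.0
th 1.40 False t18.24 disp x 0.0753 y 0.0002 z 0.2669 Fx 0.7 Fz -0.6 open 0.0006 grip 0.0
th 1.25 False t18.62 disp x 0.0477 y 0.0003 z 0.2605 Fx -0.4 Fz -0.7 open 0.0005 grip 0.0
th 1.10 False t19.01 disp x 0.0211 y 0.0003 z 0.2502 Fx 0.7 Fz 1.2 open 0.0004 grip 0.0
th 0.95 False t19.39 disp x -0.0036 y 0.0003 z 0.2360 Fx -0.3 Fz 0.9 open 0.0006 grip 0.0
th 0.80 False t19.77 disp x -0.0260 y 0.0003 z 0.2183 Fx -0.2 Fz 0.1 open 0.0003 grip 0.0
th 0.65 False t20.16 disp x -0.0454 y 0.0002 z 0.1974 Fx 0.3 Fz 1.0 open 0.0004 grip 0.0
th 0.50 False t20.54 disp x -0.0615 y 0.0002 z 0.1739 Fx -0.8 Fz 0.8 open 0.0005 grip 0.0
th 0.35 False t20.93 disp x -0.0738 y 0.0002 z 0.1481 Fx 0.3 Fz 0.6 open 0.0002 grip 0.0
th 0.20 False t21.31 disp x -0.0822 y 0.0002 z 0.1207 Fx -0.5 Fz -0.3 open 0.0002 grip 0.0
th 0.05 False t21.69 disp x -0.0863 y 0.0001 z 0.0924 Fx 0.1 Fz -0.2 open 0.0003 grip 0.0
True
shut t22.10 disp x -0.0874 y 0.0001 z 0.0829 Fx 6.0 Fz 16.4 open 0.0007 grip 8.1
```

View pics/scene4.png

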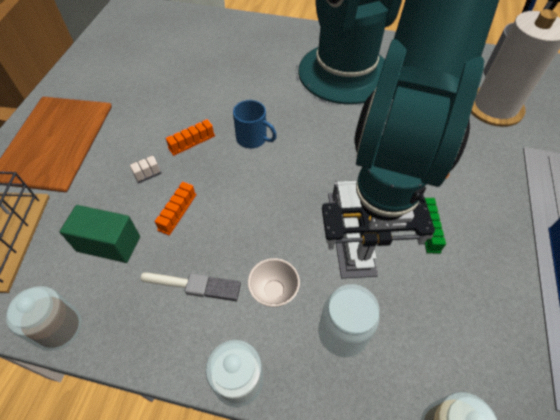

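The rail is down under the fingertips at (365,245), with contact at z = 0.083, exactly the shut height (64 + 19 mm). I back off and check.

```bash
python3 - <<'E'
from h import *
robot.move_linear(W(-.0874,.2),.15)
robot.move_ptp(W(-.12,.3)+[-.05,.2,0],Rt);robot.pause(.3);st("away")
for n in("scene","top"):cv2.imwrite(f"pics/{n}5.png",robot.grab_frame(n)[:,:,::-1])
a=cv2.imread("pics/scene5.png")[120:300,270:450];b=cv2.imread("pics/top5.png")[150:290,140:280]
cv2.imwrite("pics/end.png",np.hstack([cv2.resize(a,(400,400)),cv2.resize(b,(400,400))]))
E
```

```text
away t24.31 disp x -0.1295 y -0.2049 z 0.2998 Fx 0.8 Fz 0.2 open 0.0007 grip 0.0
```

View pics/end.png

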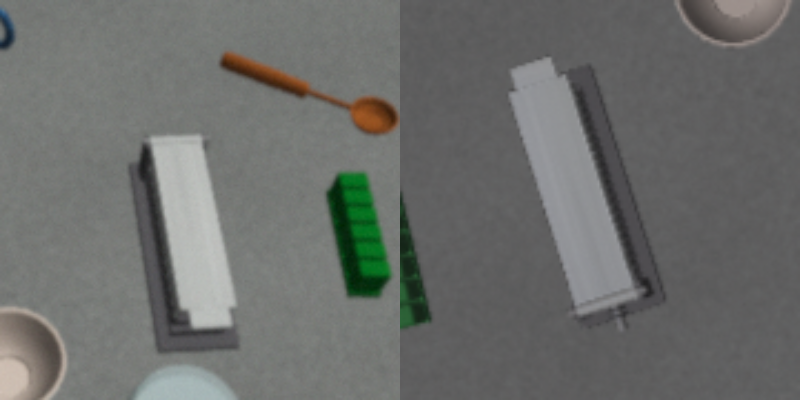

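The rail lies level over the channel, with its tab at crop (210,318) in the scene view and (533,73) in the top view. I check the tab's height, then hand in.

```bash
python3 - <<'E'
from h import *
X=tri(robot.camera_info("top"),(186.2,172.5),robot.camera_info("scene"),(364.5,266));d=X-O
print("tab end disp x,z",d@ex,X[2], proj(robot.camera_info("scene"),W(-.109,.064)),proj(robot.camera_info("scene"),W(-.109,.074)))
if X[2]<.072: print(robot.sign_off())
E
```

```text
tab end disp x,z -0.10639952905768715 0.06132099895567135 [[364.04443284 266.66299502]] [[364.99385154 264.30822417]]
the job is handed in; nothing more can be done
None
```

The full strip is seated flat behind the lip with the pusher pressed back, and the rail is shut over it (tab measured 61 mm above the counter against the nominal 64). I handed the job in at about 24 s; the rig returned no verdict.

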